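# Tip the look-alike posts over and pick out the one with the pocket

## Robot

A 6-joint arm with a two-finger parallel gripper is mounted at the origin on a cart in front of the work surface, level with it; the furniture and walls round the work are solid. World frame = base frame: x ahead of the robot, y to its left, z up, the work surface at z = 0. Lengths are in m, angles in rad, forces in N, time in s.
With the tool pointing down it reaches from about 0.275 to 0.725 m from the base axis. Payload 15.9 kg.
Tool frame: the origin (TCP) lies at the very end of the fingers, on their centre line; the grasp point (between the pads) lies 19 mm behind it (r.grip_point_offset is the distance from the TCP to the grasp point, in m); z points along the fingers, y is the line along which they close (so a half turn about z gives the same grasp; the last joint's range is limited). The gripper opens to 85 mm and grips with 20 to 120 N. Pads are 22 mm wide; open, the fingers measure 114 mm over their backs; the gripper's body (76 mm by 85 mm) begins 54 mm behind the grasp point. The pads swing forward as they close: fully open they stand 13 mm farther back than shut.
Start: joints at [1.341, 0.213, -0.034, 1.323, 0, 1.571], TCP at [0.114, 0.487, 0.231] pointing down, gripper open.
Joint ranges: [-2.98, 2.98], [-0.74, 1.72], [-1.14, 1.35], [-2.1, 2.04], [-1.57, 1.44], [-3.14, 3.14]. Speed limits (rad/s): [1.89, 1.89, 2.39, 2.57, 3.14, 3.14].

## Interface

Orientations are given as a unit quaternion [x, y, z, w].
In Python, from plant import r, optics gives the robot as it stands.
- The arm moves only by the tool play_rows, never from a script. Its argument "series" is a list of rows, each a list of 5 numbers: the closure, from 0 (fully open) to 1 (shut), then the shift along the tool's x, y, z in cm, then the turn about the tool's z in rad. In form: [[gripper, dx, dy, dz, roll], ...]. A call has 1 to 20 rows; each row is the pose to reach, as a shift and turn from the pose commanded when the call began, along the tool's axes at that moment; what a row does not reach only later rows make up. A row lasts 1/8 s, in which the tool goes at most 62.5 mm and 10.7 degrees, less where a joint would pass 70% of its speed; a pose out of reach is approached as far as the arm can. A call with a gripper value outside its range is refused whole. The fingers move at their own pace and stop on an object; the grip force is fixed at half the most. Time passes only in rows, so rows that repeat a pose let the fingers close. It gives the time, the measured TCP pose, the force, the opening and the grip force at its end, in the units of the state.
- r.sense(): the state, without advancing time (a new reading comes with each control period).
- optics.camera(name): name is "scene" or "top"; returns a dict with "color" (400x640x3 uint8, red, green, blue), "mtx" (3x3 intrinsics, pixels), "k1" (the pictures are not rectified: a ray, as slopes to the right and down, at radius r is drawn at 1 + k1 r^2 times it, then the intrinsics apply), "R" (3x3) and "t" (3): a world point X has camera coordinates R X + t. Camera axes: x right, y down, z forward; pixel columns grow to the right and rows downward; lengths in m; the calibration is good to about 2 mm. A picture is of the moment at which its call begins. There is no depth.
- r.close_job(): hands the job in; it is judged then, once.
The state is a dict: "time": time; "joint_positions": joint angles; "qvel": joint speeds; "tau": joint torques, N m; "tool_pos": TCP position; "tool_rot": TCP orientation; "wrist_force": force on the tool from outside, world axes, zero at the start; "torque": the same for the moment, N m; "grip_width": finger opening in m; "grip_force": force on a finger pad.
Only numpy, scipy, OpenCV 4.12 (cv2) and the standard library are available. Lean on these libraries where they do the work, as an engineer would, in place of code of your own. Each camera call takes 0.05 s, during which the arm holds its last target. There are 200 camera calls.

## Task

Three mounting posts that look the same stand on the black rubber mat. Tip every one of them over so that it lies on its side on the mat and its underside can be seen; then take the one post with a square pocket in its underside and set it down gently, lying on its side, on the floor of the dark parts tray, wholly inside it. Leave the two plain posts lying on the mat and do not disturb the brass weight, the glue bottle or the tape roll.

Things in the scene. Friction and masses are not known exactly. Their poses are not given: they have to be found in the camera images.
- plain_post_1_centre (a point): Plain aluminium mounting post, 100 mm tall: square foot 60x60x12 mm, on its middle a square column 28x28 mm up to the head, sides parallel to the foot's. 0.22 kg. Flat underside. Upright at the start, its x axis within 0.3 rad of straight away from the robot. Origin on its axis half-way up (50 mm above the underside); z points from foot to head, x and y are square to the sides.
- plain_post_2_centre (a point): The second post with a flat underside; same shape, size and axes as plain_post_1_centre. Pushed high on its column, a post pivots on the foot's edge and from about 40 degrees falls by itself; it then lies on one edge of the foot and the end of the column, the underside facing sideways and a little up, the column's middle about 22 mm above the mat.
- pocket_post_centre (a point): The post with a 34 mm square pocket, 8 mm deep, in its underside; otherwise the same shape, size and axes as plain_post_1_centre. Only the underside tells it apart; any of the three places on the mat may be its own.
- pocket_post_foot (a point): Middle of the underside of the post with the pocket.
- pocket_post_top (a point): Middle of the head (column end) of the post with the pocket.
- pocket_post: The post with the pocket as a whole; origin in the middle of its underside.
- mat: Black rubber mat, fixed on the bench, 240 mm (its x, away from the robot) by 360 mm (its y) and 4 mm thick: its top is at z = 0.004. Origin in the middle of its underside. The three posts stand in a row along its y, 120 mm apart, on its near half.
- parts_tray: Dark open parts tray, 189 mm (its x) by 219 mm (its y), fixed on the bench to the robot's right; its long side points roughly away from the robot. Walls 2 mm thick and 30 mm high above the bench. Origin in the middle of its underside.
- tray_floor (a point): Middle of the tray's inner floor, 2 mm above the bench; axes as the tray's. Inside, the floor measures 182 x 212 mm.
- brass_weight: Bystander, not to be disturbed. Brass test weight with a knob, 40 mm across and 49 mm high, left of the mat near the robot. Origin under its middle.
- glue_bottle: Bystander, not to be disturbed. White glue bottle with a pointed cap, 41 mm across and 105 mm high, standing beyond the mat. Origin under its middle.
- tape_roll: Bystander, not to be disturbed. Roll of black tape lying flat, 63 mm across and 19 mm high, beyond the mat, to the left of the glue bottle. Origin under its middle.
Not all that is in view belongs to the job. What is shaped like the part that bears plain_post_1_centre but brown or purple is not meant.

How it is judged:
On the way, in this order (a step that is already met when the one before it is completed fails the run):
1. all three posts lie on their sides on the mat at the same time (angle between plain_post_1_centre's own z axis and vertical between 1.4 and 2.1 rad and x of plain_post_1_centre in the frame of mat between -0.12 and 0.12 m and y of plain_post_1_centre in the frame of mat between -0.18 and 0.18 m and height (world z) of each of plain_post_1_centre, pocket_post_centre, plain_post_2_centre below 0.045 m and angle between pocket_post_centre's own z axis and vertical between 1.4 and 2.1 rad and x of pocket_post_centre in the frame of mat between -0.12 and 0.12 m and y of pocket_post_centre in the frame of mat between -0.18 and 0.18 m and angle between plain_post_2_centre's own z axis and vertical between 1.4 and 2.1 rad and x of plain_post_2_centre in the frame of mat between -0.12 and 0.12 m and y of plain_post_2_centre in the frame of mat between -0.18 and 0.18 m), for 0.2 s.
2. the post with the pocket lies inside the tray (x of pocket_post_foot in the frame of tray_floor between -0.091 and 0.091 m and y of pocket_post_foot in the frame of tray_floor between -0.106 and 0.106 m and x of pocket_post_top in the frame of tray_floor between -0.091 and 0.091 m and y of pocket_post_top in the frame of tray_floor between -0.106 and 0.106 m and height (world z) of pocket_post_centre below 0.042 m and angle between pocket_post_centre's own z axis and vertical between 1.4 and 2.1 rad), for 0.2 s.
At the end, for the whole second after the job is handed in: The post with the pocket lies at rest on its side (its axis 80 to 120 degrees from upright) on the tray's floor, the middles of its foot and head both within the tray's walls and its centre lower than 42 mm; the two plain posts lie on their sides with their centres over the mat, lower than 45 mm (all of step 2 and angle between plain_post_1_centre's own z axis and vertical between 1.4 and 2.1 rad and x of plain_post_1_centre in the frame of mat between -0.12 and 0.12 m and y of plain_post_1_centre in the frame of mat between -0.18 and 0.18 m and height (world z) of each of plain_post_1_centre, plain_post_2_centre below 0.045 m and angle between plain_post_2_centre's own z axis and vertical between 1.4 and 2.1 rad and x of plain_post_2_centre in the frame of mat between -0.12 and 0.12 m and y of plain_post_2_centre in the frame of mat between -0.18 and 0.18 m and linear speed of pocket_post below 0.02 m/s); the robot touches nothing.
It fails at once if the brass weight is moved by more than 20 mm or tipped (distance of brass_weight from where it was at the start of the episode above 0.02 m or angle between brass_weight's own z axis and vertical above 0.5 rad).
It fails at once if the glue bottle is moved by more than 20 mm or tipped (distance of glue_bottle from where it was at the start of the episode above 0.02 m or angle between glue_bottle's own z axis and vertical above 0.5 rad).
It fails at once if the tape roll is moved by more than 20 mm or tipped (distance of tape_roll from where it was at the start of the episode above 0.02 m or angle between tape_roll's own z axis and vertical above 0.5 rad).
It fails at once if the post with the pocket is dropped or thrown into the tray (faster than 0.7 m/s low over the tray) (horizontal distance between pocket_post_centre and tray_floor below 0.11 m and height (world z) of pocket_post_centre below 0.07 m and linear speed of pocket_post above 0.7 m/s).
It also fails if it takes over 56 s, if anything falls off the work surface, if the arm or the gripper's body presses on something with over 40 N, if the wrist force passes 120 N, or if a joint passes its speed limit or range.

## Working session

There is one attempt and no reset: what is moved stays moved. The work goes in short steps, Python scripts to look and compute and a tool call to move; the robot and the scene stay as the last step left them, time stands still between calls to the robot, and variables do not carry over. Pictures are saved under pics/ and viewed, at most 10 in all, crops included, and the job is handed in when it is done.

Besides the shell and the picture viewer there is one more tool, called after "Call:" as name(argument=value, ...), one argument or row to a line, values as JSON. play_rows: Moves the arm, as the interface text tells. Its arguments: {"type":"object","properties":{"series":{"type":"array","items":{"type":"array","items":{"type":"number"}}}},"required":["series"]}

```bash
mkdir -p pics; cat > h.py <<'E'
import numpy as np, cv2
from plant import r, optics
def snap(n,f=None):
    c=optics.camera(n)
    if f: cv2.imwrite('pics/'+f,c['color'][:,:,::-1])
    return c
def ray(c,u,v):
    K=np.array(c['mtx']);R=np.array(c['R']);t=np.array(c['t'])
    d=np.array([(u-K[0,2])/K[0,0],(v-K[1,2])/K[1,1]]);x=d.copy()
    for _ in range(20): x=d/(1+c['k1']*(x@x))
    return -R.T@t, R.T@np.array([x[0],x[1],1])
def onz(c,u,v,z):
    o,d=ray(c,u,v); return (o+d*(z-o[2])/d[2]).round(4)
def px(c,X):
    p=np.array(c['R'])@np.array(X)+np.array(c['t']);s=p[:2]/p[2];s=s*(1+c['k1']*(s@s));K=np.array(c['mtx'])
    return (s*[K[0,0],K[1,1]]+K[:2,2]).round(1)
E
python3 - <<'E'
from h import *
for n in('scene','top'):
    c=snap(n,n+'0.png');print(n,-np.array(c['R']).T@c['t'],c['R'][2])
s=r.sense();print(s['time'],s['tool_pos'],s['tool_rot'],s['wrist_force'],s['grip_width'])
E
```

```text
scene [ 0.12732983 -0.86322727  0.64560047] [ 0.402379   0.7749959 -0.4873115]
top [0.35670803 0.02142335 1.48791376] [ 0.15182754 -0.00105534 -0.98840644]
0.1 [0.11380768 0.48651697 0.23087033] [ 1.14642283e-01  9.93406688e-01 -5.44431862e-04 -5.78722470e-05] [-0.02166253  0.26066223 -0.17343021] 0.08534634488433446
```

View pics/scene0.png

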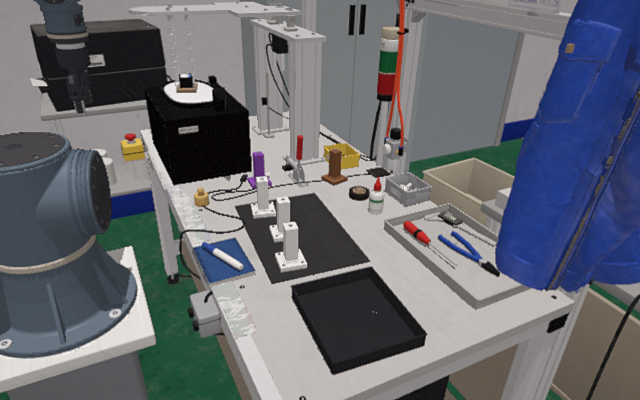

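View pics/top0.png

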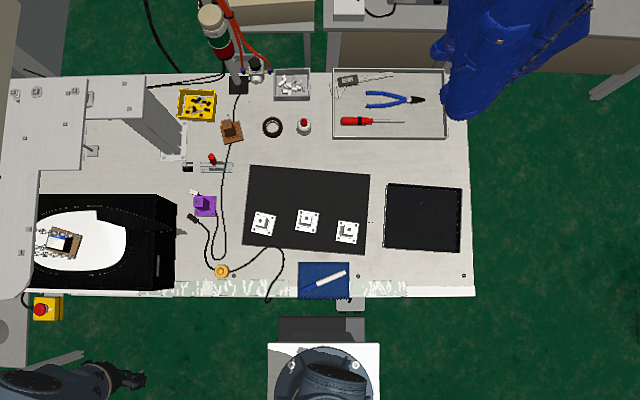

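Both views show three white posts on the mat: top pixels (264,223), (307,221), (347,232). They could be confused with the purple post at (204,205) and the brown post at (232,131), which are decoys. The tray is at (422,217), the weight at (221,271), the tape at (272,127) and the bottle at (304,126). I choose the three on the mat.

```bash
python3 - <<'E'
from h import *
c=snap('top');im=c['color'];g=im.max(2).astype(int)
hsv=cv2.cvtColor(im,cv2.COLOR_RGB2HSV)
white=((hsv[...,2]>125)&(hsv[...,1]<50)).astype(np.uint8)
m=np.zeros_like(white);m[185:250,246:366]=1;white&=m
n,l,st,ce=cv2.connectedComponentsWithStats(white)
for i in range(1,n):
    if st[i,4]>60:
        cn,_=cv2.findContours((l==i).astype(np.uint8),0,2);print('post',st[i],ce[i],cv2.minAreaRect(cn[0]))
dark=(g<75).astype(np.uint8);dark=cv2.morphologyEx(dark,cv2.MORPH_OPEN,np.ones((5,5)))
n,l,st,ce=cv2.connectedComponentsWithStats(dark)
for i in range(1,n):
    if st[i,4]>3000 and 230<ce[i][0]<480 and 100<ce[i][1]<280:
        cn,_=cv2.findContours((l==i).astype(np.uint8),0,2);b=cv2.minAreaRect(max(cn,key=cv2.contourArea));p=cv2.boxPoints(b)
        print(st[i],[onz(c,u,v,.004 if ce[i][0]<370 else .03)[:2] for u,v in p],onz(c,*b[0],.004 if ce[i][0]<370 else .03))
for n,p in dict(brass=(221,271),glue=(304,126),tape=(272,127)).items(): print(n,onz(c,*p,.02))
cr=cv2.resize(im[185:260,240:370],None,fx=6,fy=6,interpolation=cv2.INTER_CUBIC);cv2.imwrite('pics/cr.png',cr[:,:,::-1])
E
```

```text
post [295 210  24  23 386] [306.87305699 221.01554404] ((306.7200012207031, 221.03997802734375), (21.108482360839844, 20.571826934814453), 10.30484676361084)
post [251 212  25  24 389] [263.12339332 223.34190231] ((263.1764831542969, 223.29415893554688), (20.858062744140625, 20.858062744140625), 14.03624439239502)
post [336 220  23  24 365] [347.00821918 231.73972603] ((346.73651123046875, 231.6689453125), (20.691036224365234, 20.639049530029297), 8.972626686096191)
post [246 246  19   4  62] [253.61290323 247.62903226] ((255.0, 247.5), (3.0, 18.0), 90.0)
[ 243  165  127   90 8416] [array([0.4285, 0.2343]), array([0.6668, 0.2198]), array([ 0.6366, -0.1434]), array([ 0.3999, -0.1208])] [0.5317 0.0472 0.004 ]
[ 384  183   78   70 4843] [array([ 0.417 , -0.1742]), array([ 0.607 , -0.1881]), array([ 0.5952, -0.4105]), array([ 0.4041, -0.3924])] [ 0.5051 -0.2905  0.03  ]
brass [0.351  0.2908 0.02  ]
glue [0.7794 0.055  0.02  ]
tape [0.7763 0.1503 0.02  ]
```

View pics/cr.png

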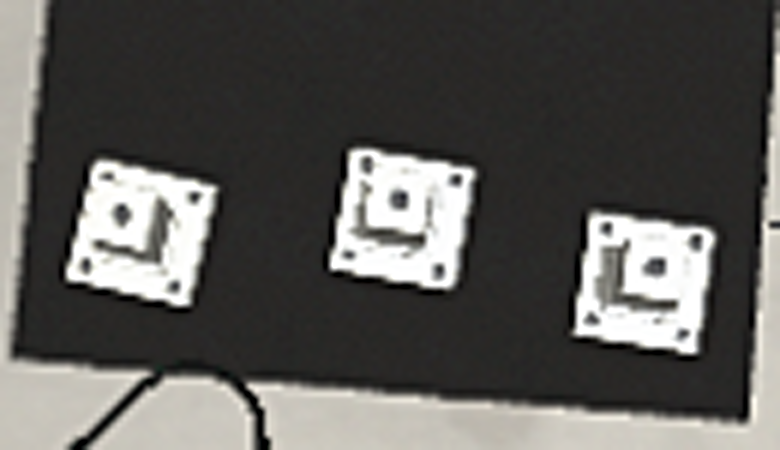

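The crop shows the three white posts alone on the mat, feet turned clockwise by about 9 to 14 degrees. The tool's own yaw already matches that, so no roll is needed.

```bash
cat >> h.py <<'E'
def axes():
    from scipy.spatial.transform import Rotation as Ro
    s=r.sense();return np.array(s['tool_pos']),Ro.from_quat(s['tool_rot']).as_matrix()
def shift(P):
    T,M=axes();return ((np.array(P)-T)@M*100).round(1)
E
python3 - <<'E'
from h import *
c=snap('top');T,M=axes();print(M.round(3))
for n,(u,v) in dict(L=(263.18,223.3),M=(306.7,221.0),R=(346.7,231.7)).items():
    P=onz(c,u,v,.014);Q=P-.055*np.array([.974,-.228,0]);Q[2]=.08
    print(n,P,'start',Q.round(3),shift(Q))
E
```

```text
[[-0.974  0.228 -0.   ]
 [ 0.228  0.974 -0.001]
 [ 0.    -0.001 -1.   ]]
L [0.4892 0.1721 0.014 ] start [0.436 0.185 0.08 ] [-38.2 -22.1  15.1]
M [0.4963 0.0457 0.014 ] start [0.443 0.058 0.08 ] [-41.8 -34.2  15.1]
R [ 0.4654 -0.0702  0.014 ] start [ 0.412 -0.058  0.08 ] [-41.4 -46.2  15.1]
```

Call:
play_rows(
  series=[
    [1,-4,-2.5,0,0],
    [1,-9,-5.5,0,0],
    [1,-14,-8.5,0,0],
    [1,-19,-11.2,0,0],
    [1,-24,-14,0,0],
    [1,-29,-17,0,0],
    [1,-34,-20,0,0],
    [1,-38,-22.1,0,0],
    [1,-38,-22.1,0,0],
    [1,-38,-22.1,5,0],
    [1,-38,-22.1,10,0],
    [1,-38,-22.1,15,0],
    [1,-38,-22.1,15,0],
    [1,-38,-22.1,15,0],
  ],
)

```text
time: 1.95
tool_pos: [0.4341, 0.1857, 0.0831]
tool_rot: [0.114, 0.993, 0.0, 0.001]
wrist_force: [0.7, -0.1, 0.3]
grip_width: -0.0
grip_force: 0.0
```

```bash
python3 - <<'E'
from h import *
c=snap('top');cv2.imwrite('pics/a.png',cv2.resize(c['color'][150:300,200:380],None,fx=4,fy=4)[:,:,::-1])
print(r.sense()['time'],axes())
E
```

```text
2.0 (array([0.43464257, 0.18586658, 0.08343531]), array([[-0.97379545,  0.22741193,  0.00249769],
       [ 0.22741514,  0.9737973 ,  0.0010827 ],
       [-0.00218603,  0.00162234, -0.99999629]]))
```

View pics/a.png

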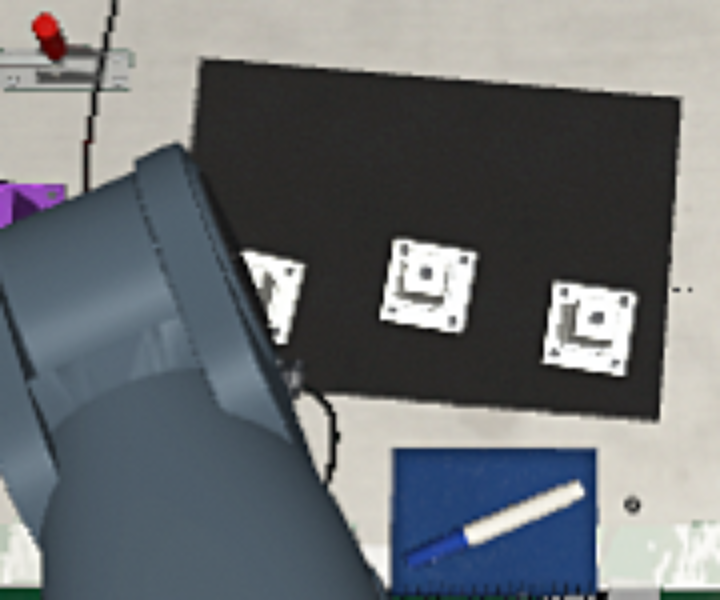

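The arm hides the left post, which still stands; the middle and right posts are in place at crop pixels (428,283) and (590,328). Now the push.

Call:
play_rows(
  series=[
    [1,-2,0,0.3,0],
    [1,-3.5,0,0.3,0],
    [1,-5,0,0.3,0],
    [1,-6.5,0,0.3,0],
    [1,-8,0,0.3,0],
    [1,-9.5,0,0.3,0],
    [1,-10.8,0,0.3,0],
    [1,-10.8,0,0,0],
    [1,-6,0,-2,0],
    [1,-1,0,-5,0],
    [1,-1,-4,-5,0],
    [1,-1,-8,-5,0],
  ],
)

```text
time: 3.5
tool_pos: [0.4242, 0.1048, 0.132]
tool_rot: [0.113, 0.994, 0.0, 0.001]
wrist_force: [0.3, -0.9, -0.1]
grip_width: -0.0001
grip_force: 0.0
```

```bash
python3 - <<'E'
from h import *
c=snap('scene');cv2.imwrite('pics/b.png',cv2.resize(c['color'][150:300,180:420],None,fx=3,fy=3)[:,:,::-1])
print(r.sense()['time'])
P=np.array([.4963,.0457,0])-.055*np.array([.974,-.228,0]);P[2]=.08;print(shift(P))
E
```

```text
3.55
[-2.9 -3.7  5.2]
```

View pics/b.png

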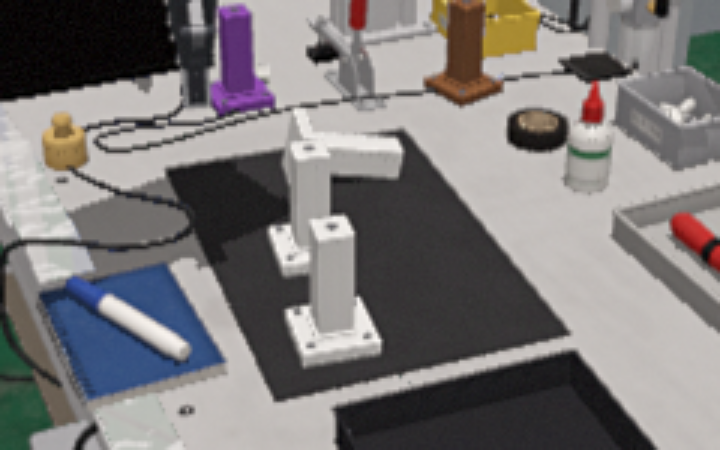

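The left post lies down, axis along the push (crop (350,155)). The other two still stand. I'll check that the tool projects where I expect it, since it looks absent here.

```bash
python3 - <<'E'
from h import *
c=snap('scene','s2.png');print(px(c,axes()[0]),px(c,[.4963,.0457,.104]),r.sense()['joint_positions'])
E
```

```text
[245.5 185.8] [282.6 200.4] [ 2.38320221e-01  1.28505146e-01 -3.93468748e-01  1.04908749e+00
 -5.70399304e-04  4.69737378e-01]
```

View pics/s2.png

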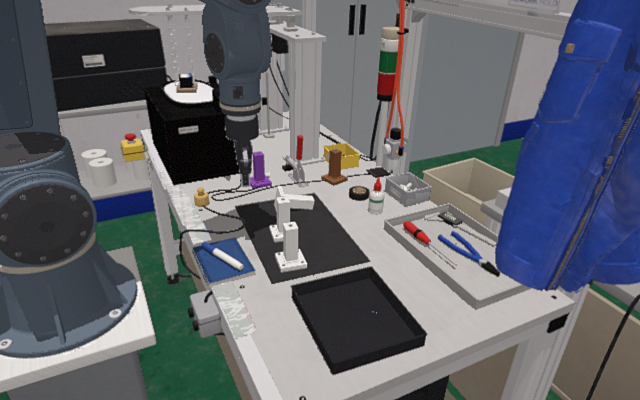

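The tool tip is at (245,186), as projected. Next, the middle post, then move to behind the right one.

Call:
play_rows(
  series=[
    [1,-1,-3.7,0,0],
    [1,-2.5,-3.7,4,0],
    [1,-2.5,-3.7,5.2,0],
    [1,-2.8,-3.7,5.2,0],
    [1,-4,-3.7,5.2,0],
    [1,-5.5,-3.7,5.2,0],
    [1,-7,-3.7,5.2,0],
    [1,-8.5,-3.7,5.2,0],
    [1,-10,-3.7,5.2,0],
    [1,-11.5,-3.7,5.2,0],
    [1,-13.2,-3.7,5.2,0],
    [1,-13.7,-3.7,5,0],
    [1,-8,-3.7,2,0],
    [1,-3,-3.7,0,0],
    [1,-2,-7.7,0,0],
    [1,-2,-11.7,0,0],
    [1,-2,-14.7,0,0],
  ],
)

```text
time: 5.72
tool_pos: [0.4105, -0.0439, 0.1317]
tool_rot: [0.115, 0.993, -0.0, 0.0]
wrist_force: [0.7, 0.1, 0.4]
grip_width: -0.0002
grip_force: 0.0
```

```bash
python3 - <<'E'
from h import *
c=snap('top');cv2.imwrite('pics/c.png',cv2.resize(c['color'][150:300,200:380],None,fx=4,fy=4)[:,:,::-1])
print(r.sense()['time'])
P=np.array([.4654,-.0702,0])-.055*np.array([.974,-.228,0]);P[2]=.08;print(shift(P))
E
```

```text
5.775
[-0.5 -1.1  5.2]
```

Call:
play_rows(
  series=[
    [1,0,-1.1,2,0],
    [1,0,-1.1,5.2,0],
    [1,-0.5,-1.1,5.2,0],
    [1,-2,-1.1,5.2,0],
    [1,-3.5,-1.1,5.2,0],
    [1,-5,-1.1,5.2,0],
    [1,-6.5,-1.1,5.2,0],
    [1,-8,-1.1,5.2,0],
    [1,-9.5,-1.1,5.2,0],
    [1,-11,-1.1,5.2,0],
    [1,-11.4,-1.1,5,0],
    [1,-6,-1.1,2,0],
    [0,-1,-1.1,-2,0],
    [0,1,-1.1,-8,0],
    [0,2,-6,-10,0],
    [0,2,-12,-10,0],
    [0,2,-18,-10,0],
    [0,2,-18,-10,0],
  ],
)

```text
time: 8.02
tool_pos: [0.3492, -0.2167, 0.2314]
tool_rot: [0.118, 0.993, -0.0, -0.0]
wrist_force: [-1.3, -0.4, 0.3]
grip_width: 0.0855
grip_force: 0.0
```

```bash
python3 - <<'E'
from h import *
c=snap('top');a=cv2.resize(c['color'][150:260,230:390],None,fx=4,fy=4,interpolation=2)
d=snap('scene');b=cv2.resize(d['color'][170:280,220:380],None,fx=4,fy=4,interpolation=2)
cv2.imwrite('pics/d.png',cv2.resize(np.vstack([a,b]),(436,600))[:,:,::-1]) if 0 else cv2.imwrite('pics/d.png',np.hstack([a,b])[:,:,::-1].copy() if 0 else b[:,:,::-1]);cv2.imwrite('pics/dt.png',a[:,:,::-1])
print(r.sense()['time'])
E
```

```text
8.125
```

View pics/d.png

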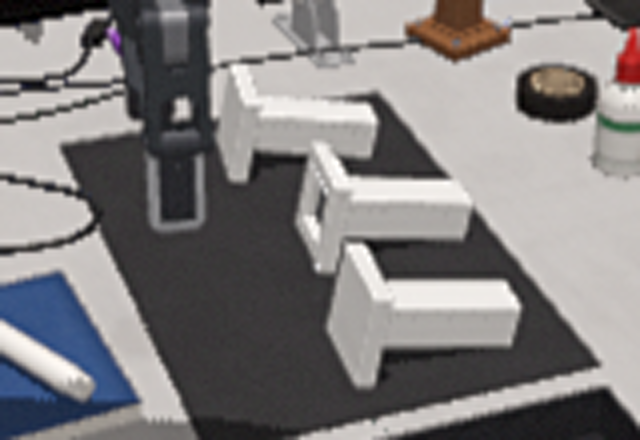

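View pics/dt.png

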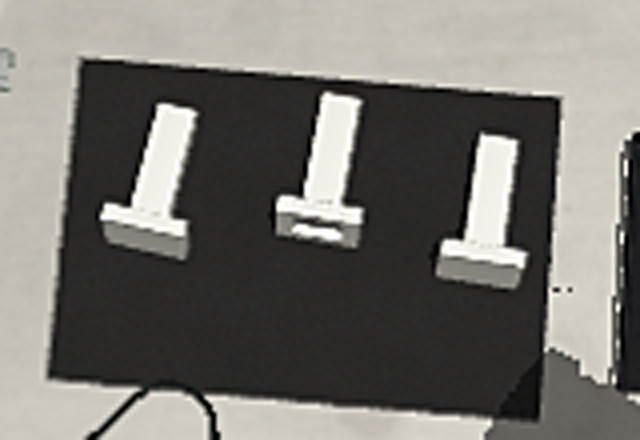

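The pocket (a framed square recess) is in the middle post: scene crop (320,205), top crop (318,230). The outer two have plain undersides. Now I measure the middle post's axis.

```bash
python3 - <<'E'
from h import *
c=snap('top');im=c['color']
m=(im.min(2)>170).astype(np.uint8);k=np.zeros_like(m);k[170:198,300:325]=1;m&=k
# column rows by row: centre & width
pts=[]
for v in range(170,199):
    u=np.flatnonzero(m[v]); 
    if len(u): print(v,u.min(),u.max(),end='; '); pts.append((u.mean(),v))
pts=[p for p in pts if 175<=p[1]<=195]
W=np.array([onz(c,u,v,.046-.014*(p:=(197-v)/23)) for u,v in pts])
d=np.polyfit(W[:,0],W[:,1],1);yaw=np.arctan(d[0]);a=np.array([np.cos(yaw),np.sin(yaw),0])
v0=min(np.flatnonzero(m.any(1)));h=onz(c,np.flatnonzero(m[v0+1]).mean(),v0-.3,.032)
print('\nyaw',np.degrees(yaw),'head',h)
# column foot end: ends where foot plate begins
G=h-a*.057;G[1]=np.polyval(d,G[0]);G[2]=.010
T,M=axes();print('yaw tool',np.degrees(np.arctan2(-M[1,0],-M[0,0])),'grip',G,shift(G),T)
tr=np.array([.505,-.2905,.008]);print(shift(tr))
E
```

```text
173 311 312; 174 310 317; 175 310 319; 176 310 319; 177 310 318; 178 310 318; 179 310 318; 180 309 318; 181 309 318; 182 309 318; 183 309 317; 184 309 317; 185 308 317; 186 308 317; 187 308 317; 188 308 316; 189 308 316; 190 307 316; 191 307 316; 192 307 316; 193 307 315; 194 307 315; 195 306 315; 196 306 315; 197 306 315; 
yaw -10.33376442069913 head [0.6355 0.0263 0.032 ]
yaw tool -13.174947315975425 grip [0.57942457 0.0319802  0.01      ] [-16.7  29.1  22.1] [ 0.35057822 -0.21302389  0.23135816]
[-16.8  -4.   22.3]
```

Call:
play_rows(
  series=[
    [0,-3,5,0,-0.05],
    [0,-6,10,0,-0.05],
    [0,-9,15,0,-0.05],
    [0,-12,20,0,-0.05],
    [0,-15,25,0,-0.05],
    [0,-16.7,29.1,0,-0.05],
    [0,-16.7,29.1,4,-0.05],
    [0,-16.7,29.1,8,-0.05],
    [0,-16.7,29.1,12,-0.05],
    [0,-16.7,29.1,14,-0.05],
    [0,-16.7,29.1,14,-0.05],
    [0,-16.7,29.1,14,-0.05],
  ],
)

```text
time: 9.68
tool_pos: [0.5799, 0.0329, 0.0925]
tool_rot: [0.089, 0.996, 0.0, 0.001]
wrist_force: [-0.5, -0.9, 0.6]
grip_width: 0.0856
grip_force: 0.0
```

```bash
python3 - <<'E'
from h import *
print(r.sense()['time'],shift([.5794,.0320,.010]))
c=snap('scene');cv2.imwrite('pics/e.png',cv2.resize(c['color'][130:280,220:380],None,fx=4,fy=4,interpolation=2)[:,:,::-1])
E
```

```text
9.675 [ 0.  -0.1  8.2]
```

View pics/e.png

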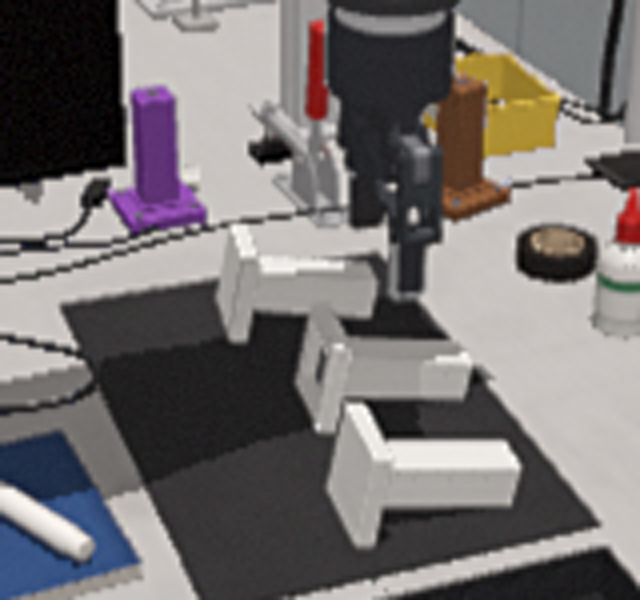

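The open fingers hang over the middle post's column (crop (400,290) near finger, above the column at (410,365)). Nothing is disturbed. Descend and grip.

Call:
play_rows(
  series=[
    [0,0,0,3,0],
    [0,0,0,6,0],
    [0,0,0,8,0],
    [0,0,0,8.1,0],
    [0,0,0,8.1,0],
    [1,0,0,8.1,0],
    [1,0,0,8.1,0],
    [1,0,0,8.1,0],
    [1,0,0,8.1,0],
    [1,0,0,8.1,0],
    [1,0,0,8.1,0],
    [1,0,0,8.1,0],
    [1,0,0,7,0],
    [1,0,0,5,0],
    [1,0,0,2,0],
    [1,0,0,-1,0],
    [1,0,0,-3,0],
    [1,0,0,-3,0],
  ],
)

```text
time: 11.98
tool_pos: [0.5804, 0.0319, 0.123]
tool_rot: [0.09, 0.996, 0.0, 0.001]
wrist_force: [-0.3, -0.3, -1.9]
grip_width: 0.0273
grip_force: 59.2
```

```bash
python3 - <<'E'
from h import *
print(r.sense()['time'],axes()[0])
P=np.array([.505-.007,-.2905,.06]);print(shift(P))
E
```

```text
11.975 [0.58041863 0.03190166 0.12301654]
[  2.4 -33.2   6.3]
```

Call:
play_rows(
  series=[
    [1,0.3,-4,0,0],
    [1,0.6,-8,0,0],
    [1,0.9,-12,0,0],
    [1,1.2,-16,0,0],
    [1,1.5,-20,0,0],
    [1,1.8,-24,0,0],
    [1,2.1,-28,0,0],
    [1,2.4,-32,0,0],
    [1,2.4,-33.2,0,0],
    [1,2.4,-33.2,0,0],
    [1,2.4,-33.2,2,0],
    [1,2.4,-33.2,4,0],
    [1,2.4,-33.2,5,0],
    [1,2.4,-33.2,5,0],
  ],
)

```text
time: 13.72
tool_pos: [0.4964, -0.2896, 0.0708]
tool_rot: [0.089, 0.996, 0.0, -0.001]
wrist_force: [-0.8, 0.6, -1.8]
grip_width: 0.0271
grip_force: 59.6
```

```bash
python3 - <<'E'
from h import *
print(r.sense()['time'],axes()[0],r.sense()['wrist_force'])
c=snap('scene');cv2.imwrite('pics/f.png',cv2.resize(c['color'][170:370,230:440],None,fx=3,fy=3)[:,:,::-1])
E
```

```text
13.725 [ 0.49637227 -0.28959064  0.07083549] [-0.77157259  0.61153271 -1.7610086 ]
```

View pics/f.png

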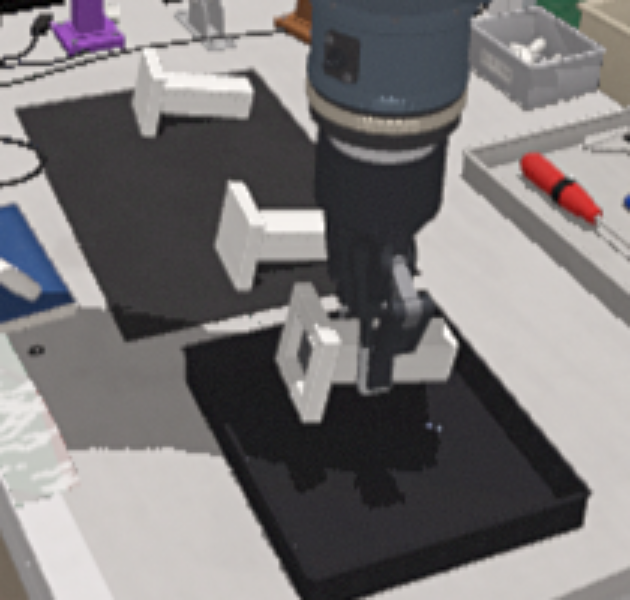

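The pocket post is held in the gripper over the tray (crop (320,355)), head and foot well inside the walls. Both plain posts lie on the mat. Lower slowly.

Call:
play_rows(
  series=[
    [1,0,0,1.5,0],
    [1,0,0,3,0],
    [1,0,0,4.5,0],
    [1,0,0,5.3,0],
    [1,0,0,5.7,0],
    [1,0,0,5.9,0],
    [1,0,0,6.0,0],
    [1,0,0,6.1,0],
    [1,0,0,6.1,0],
    [1,0,0,6.1,0],
  ],
)

```text
time: 15.02
tool_pos: [0.4966, -0.2906, 0.0104]
tool_rot: [0.09, 0.996, -0.0, 0.0]
wrist_force: [0.1, -0.2, -1.5]
grip_width: 0.0271
grip_force: 59.6
```

Call:
play_rows(
  series=[
    [1,0,0,0.1,0],
    [1,0,0,0.15,0],
    [1,0,0,0.2,0],
    [1,0,0,0.2,0],
  ],
)

```text
time: 15.52
tool_pos: [0.4965, -0.2905, 0.0086]
tool_rot: [0.09, 0.996, -0.0, 0.0]
wrist_force: [-2.2, 1.6, 3.9]
grip_width: 0.027
grip_force: 60.6
```

Contact is felt (force up about 5 N). Release gradually and retreat.

Call:
play_rows(
  series=[
    [0.6,0,0,0,0],
    [0.5,0,0,0,0],
    [0.3,0,0,0,0],
    [0,0,0,0,0],
    [0,0,0,0,0],
    [0,0,0,0,0],
    [0,0,0,-2,0],
    [0,0,0,-5,0],
    [0,0,0,-10,0],
    [0,0,0,-15,0],
    [0,5,0,-20,0],
    [0,10,0,-22,0],
    [0,15,0,-22,0],
    [0,15,0,-22,0],
  ],
)

```text
time: 17.27
tool_pos: [0.3467, -0.2632, 0.2291]
tool_rot: [0.091, 0.996, -0.0, 0.0]
wrist_force: [0.3, -0.5, 0.0]
grip_width: 0.0854
grip_force: 0.0
```

```bash
python3 - <<'E'
from h import *
s=r.sense();print(s['time'],s['tool_pos'],s['grip_width'],s['wrist_force'])
for n in('top','scene'):
    c=snap(n);w=((c['color'].min(2)>120)).astype(np.uint8);N,l,st,ce=cv2.connectedComponentsWithStats(w)
    print(n,'grip point',px(c,[.4966,-.2905,.027]),'head',px(c,[.553,-.30,.018]),'foot',px(c,[.454,-.282,.033]))
    reg=(246,366,165,250) if n=='top' else (235,425,185,360)
    reg2=(386,458,188,248) if n=='top' else None
    for i in range(1,N):
        x,y=ce[i]
        for q in (reg,reg2):
            if q and q[0]<x<q[1] and q[2]<y<q[3] and 40<st[i,4]<1500: print(st[i],ce[i].round(1),onz(c,x,y,.03))
E
```

```text
17.275 [ 0.34665039 -0.26322795  0.22908628] 0.08540260018509668 [ 0.33510156 -0.51821601  0.02954352]
top grip point [422.9 220.5] head [424.9 201.6] foot [420.8 235.1]
[255 176  24  33 371] [269.4 193.1] [0.5755 0.154  0.03  ]
[339 183  23  39 436] [351.3 204.3] [ 0.5432 -0.083   0.03  ]
[411 202  25  37 437] [424.1 221.7] [ 0.4929 -0.2934  0.03  ]
[257 206  19   9  67] [266.  210.2] [0.5258 0.1628 0.03  ]
scene grip point [350.3 312.3] head [377.3 310.4] foot [328.8 313.7]
[271 183  10   8  45] [275.6 186.8] [0.5597 0.2535 0.03  ]
[390 187  11  11  52] [395.2 191.8] [0.8611 0.0859 0.03  ]
[406 192  24  12 115] [419.  196.4] [0.9071 0.0352 0.03  ]
[269 225  14  19  68] [273.8 235.9] [0.4596 0.0154 0.03  ]
[302 230  48  37 924] [322.4 247.9] [ 0.5435 -0.0783  0.03  ]
[ 322  290   58   46 1354] [347.4 312. ] [ 0.4901 -0.2902  0.03  ]
```

The post in the tray spans top pixels (411–436, 202–238), inside the tray walls and the same shape as the lying plain posts, which are still on the mat. The arm is clear.

```bash
python3 -c "
from plant import r
print(r.close_job())"
```

```text
the job is handed in; nothing more can be done
None
```

I tipped all three posts over. The pocket post (the middle one) now lies on its side inside the tray, the two plain posts lie on the mat, and the job was handed in at about 17 s; no verdict came back.

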